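# Sort two slotted collars onto their keyed test posts

### The arm

A 6-joint arm with a two-finger parallel gripper is mounted at the origin on the work surface. World frame = base frame: x ahead of the robot, y to its left, z up, the work surface at z = 0. Lengths are in mm, angles in rad, forces in N, time in s.
With the tool pointing down it reaches from about 425 to 925 mm from the base axis. Payload 12.5 kg.
Tool frame: the origin (TCP) lies on the centre line of the jaws, within the pads' length; the fingertips stand ahead of it and the grasp point (between the pads) lies 5 mm behind it (env.nose_length is the z of the fingertips in the tool frame, in mm); z points along the fingers, y is the direction in which the jaws open and shut (so a half turn about z gives the same grasp; the last joint's range is limited). The gripper opens to 85 mm and grips with 20 to 120 N. Pads are 22 mm wide; open, the fingers measure 114 mm over their backs; the gripper's body (76 mm by 85 mm) begins 54 mm behind the grasp point. The pads swing forward as they close: fully open they stand 13 mm farther back than shut.
Start: joints at [1.243, 0.491, 1.559, -0, 1.092, -0.106], TCP at [137.471, 609.709, 245.327] pointing down, gripper open.
Joint ranges: [-3.1, 3.1], [-0.84, 2.19], [0.05, 2.79], [-1.13, 4.28], [0.06, 2.93], [-2.69, 2.69]. Speed limits (rad/s): [2.22, 2.22, 2.79, 3.14, 3.14, 3.14].

### API

Orientations are given as a rotation vector (axis times angle).
In Python, from rig import env, monitor, eyes, ticket gives the robot as it stands. Calls block until the motion is done:
- env.goto(position, orientation): joint-space move of the TCP to a pose.
- env.move_linear(position, frame=None, velocity=150, max_force=None): straight line of the TCP; frame=None keeps the orientation; velocity is the mean speed in mm/s. With max_force (N) it stops when the force on the tool has changed by that much, and returns True; else False.
- env.movej(angles): joint-space move.
- env.grip(opening): finger opening in mm; the grip force is fixed at half the most; returns when the fingers have stopped.
- env.sleep(seconds).
- env.inverse_kinematics(position, orientation): joint angles nearest the present ones, or None.
- monitor.read_state(): the state.
- eyes.grab_frame(name): name is "side" or "top" or "wrist"; returns (picture, depth): 480x640x3 uint8, red, green, blue; 480x640 float32, mm along the optical axis (not along the pixel's ray), 0 where there is no reading.
- eyes.camera_params(name): a dict with "K" (3x3 intrinsics, pixels), "distortion" ([k1, k2, p1, p2, k3] as OpenCV has them; the pictures are not rectified), "R" (3x3) and "t" (3): a world point X has camera coordinates R X + t; the wrist camera has in their place "T_tool_cam" (4x4, takes a point from camera to tool coordinates, whose origin is the TCP and whose axes are the flange's). Camera axes: x right, y down, z forward; pixel columns grow to the right and rows downward; lengths in mm; the calibration is good to about 2 mm. A picture is of the moment at which its call begins: read the wrist's pose just before it. camera_params takes no time and is no camera call.
A pose or a line that the arm cannot do raises env.PlanningError and nothing moves.
- ticket.job_done(): hands the job in, once; it reports no verdict.
Trained networks look in the newest picture that a camera, given by its name, has taken for a name from the list of things; names that differ only in an ending like _2 or _b are one class to them, and where a whole thing is asked for, a point or a joint stands for the part that bears it (a point fixed in the world has none). Each returns a list of dicts, best first, with "score" (0 to 1); they miss things now and then, are a little off and sometimes report something else, mostly with a low value. They report only what shows in the picture. A call takes as long as a camera call. They do not tell look-alikes from the thing itself.
- eyes.boxes_of(camera, label): "centre" ([x, y, z] in mm, in world coordinates, good to about 4 mm: the middle of the surface that is visible of it).
- eyes.cut_out(camera, label): "pixels" (480x640 bool, what is visible of it).
- eyes.pinpoint(camera, label): "centre" ([x, y, z] in mm, in world coordinates, good to about 4 mm: a listed point, or the origin of a listed thing).
The state is a dict: "clock": time; "joint_pos": joint angles; "qd": joint speeds; "joint_efforts": joint torques, N m; "position": TCP position; "tcp_rot": TCP orientation; "ft_force": force on the tool from outside, world axes, zero at the start; "moment": the same for the moment, N m; "grip_width": finger opening in mm.
Only numpy, scipy, OpenCV 4.12 (cv2) and the standard library are available. Lean on these libraries where they do the work, as an engineer would, in place of code of your own. Each camera call takes 0.05 s, during which the arm holds its last target.

### The job

Two of the blue adapter collars belong on the keyed test posts: the collar with two key slots on opposite sides of its bore goes on the post whose two brass keys are opposite each other, and the collar with two slots at a right angle goes on the post whose keys are at a right angle. Turn each one so that its slots meet the keys, lower it until it sits flat and fully home on the post's shoulder, and let go. The collar with a single slot fits neither post.

Things in the scene. Friction and masses are not known exactly. Their poses are not given: they have to be found in the camera images.
- opposite_collar_center (a point): blue collar lying flat: ring 54 mm across, 30 mm tall, 26 mm bore. Two full-height slots 18 mm wide, to 22 mm from the axis, towards its own +x and -x (half a turn looks the same). Two grip flats 30 mm long, 54 mm apart, face its +y and -y. About 90 g. Point: its centre, on the axis, 15 mm above its underside; z up. Starts within 0.6 rad of world yaw
- corner_collar_center (a point): blue collar with the same sizes, weight and grip flats (facing its +y and -y), but its two slots are at a right angle: towards its own +x and +y. Point: its centre, on the axis, 15 mm above its underside; z up. Starts within 0.6 rad of world yaw. A similar collar with one slot only is a bystander
- opposite_post_seat (a point): fixed post: grey foot 90 mm across, 10 mm tall; aluminium shoulder 46 mm across, top 35 mm above bench; steel pin 12 mm across, tapered tip 85 mm above bench. Brass keys towards its own +x and -x, to 17 mm from the axis, 5 mm thick, up to 65 mm above bench, roof-shaped tops. Point: on the axis at the shoulder's top, where a collar's underside rests; z up. Yaw within 0.35 rad of world
- corner_post_seat (a point): fixed post with the same sizes, but its two brass keys are at a right angle: towards its own +x and +y. Its collar goes on one way round: x along x. Point: on the axis at the shoulder's top, where a collar's underside rests, 35 mm above bench; z up. Yaw within 0.35 rad of world. Collars have about 5 mm play all round on either post
Things that resemble listed ones, but are neither listed nor needed, are in the scene too. What is shaped like the part that bears opposite_collar_center but green is not meant.

How it is judged:
By the outcome, as a careful person would: the job done as asked, in the order asked, and still so for the second after the job is handed in, with the robot touching nothing.
It also fails if it takes over 54 s, if anything falls off the work surface, if the arm or the gripper's body presses on something with over 40 N, if the wrist force passes 120 N, or if a joint passes its speed limit or range.

## Working session

There is one attempt and no reset: what is moved stays moved. The work goes in short steps, each a Python script; the robot and the scene stay as the last script left them, time stands still between calls to the robot, and variables do not carry over. Pictures are saved under pics/ and viewed, and the job is handed in when it is done.

```bash
ls; mkdir -p pics; python3 - <<'E'
from rig import env, monitor, eyes, ticket
import cv2
for n in ["top","side","wrist"]:
    p,d=eyes.grab_frame(n); cv2.imwrite(f"pics/{n}0.png",p[:,:,::-1])
    c=eyes.camera_params(n); print(n,{k:v for k,v in c.items()})
    for l in ["opposite_collar_center","corner_collar_center","opposite_post_seat","corner_post_seat"]:
        r=eyes.pinpoint(n,l); print(l,[( [round(v) for v in q['centre']],round(q['score'],2)) for q in r])
s=monitor.read_state(); print(s, env.nose_length)
E
```

```text
pics
top {'K': array([[495.14471309,   0.        , 313.12990868],
       [  0.        , 495.14471309, 239.39599316],
       [  0.        ,   0.        ,   1.        ]]), 'distortion': array([-0.02945555,  0.        ,  0.        ,  0.        ,  0.        ]), 'R': array([[-0.15097964, -0.98851742,  0.00620099],
       [-0.96834061,  0.14663063, -0.2020295 ],
       [ 0.19880042, -0.03650701, -0.97935981]]), 't': array([ 71.49437247, 496.35315402, 640.79600209])}
opposite_collar_center [([367, 50, 14], 0.91), ([442, 143, 18], 0.63)]
corner_collar_center [([465, 0, 16], 0.95)]
opposite_post_seat [([646, -115, 31], 0.68), ([642, 178, 32], 0.2)]
corner_post_seat [([641, 179, 32], 0.6)]
side {'K': array([[434.66127734,   0.        , 316.1377056 ],
       [  0.        , 434.66127734, 236.3509203 ],
       [  0.        ,   0.        ,   1.        ]]), 'distortion': array([-0.0490441,  0.       ,  0.       ,  0.       ,  0.       ]), 'R': array([[ 0.99746763, -0.06987196, -0.01327552],
       [-0.05308754, -0.60723974, -0.79274309],
       [ 0.04732909,  0.79144034, -0.60941131]]), 't': array(
[... 921 characters left out ...]
ost_seat []
corner_post_seat []
{'clock': 0.75, 'joint_pos': array([ 1.24341966e+00,  4.90877863e-01,  1.55889962e+00, -1.23031983e-05,
        1.09172934e+00, -1.05622511e-01]), 'qd': array([-0.00137987,  0.00044294, -0.00031715, -0.00188603,  0.00030679,
       -0.00084181]), 'joint_efforts': array([-5.13878222e-04, -6.18187165e+01, -2.61843342e+01, -1.74681427e-04,
        2.00077379e-04, -2.89482102e-06]), 'position': array([137.45943961, 609.70312433, 245.34083331]), 'tcp_rot': array([3.47605272e-01, 3.12227355e+00, 1.27998619e-04]), 'ft_force': array([-0.22398248,  0.26136494, -0.64216782]), 'moment': array([-0.01057352, -0.02477734,  0.04097181]), 'grip_width': 85.18417201432123} 14.0
```

View pics/top0.png

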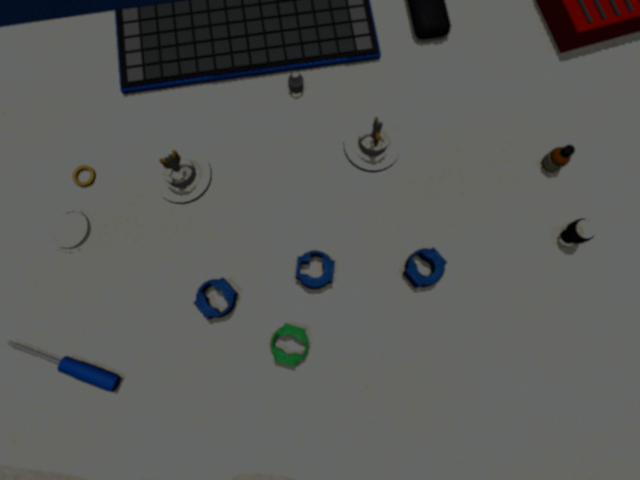

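View pics/side0.png

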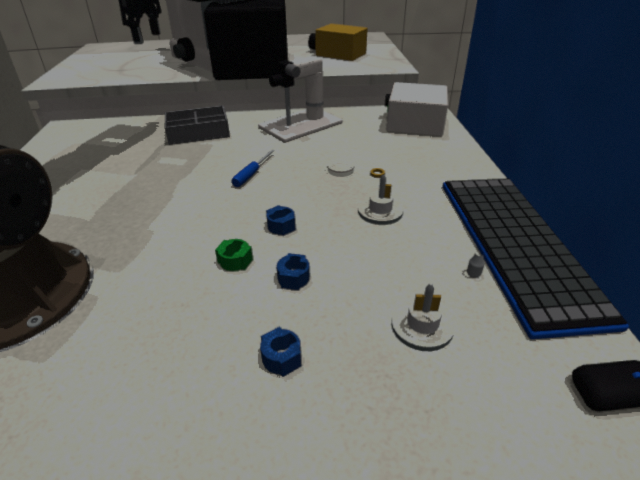

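```bash
python3 - <<'E'
import cv2,numpy as np
t=cv2.imread('pics/top0.png'); s=cv2.imread('pics/side0.png')
def c(im,x,y,r=32,g=1): 
    return cv2.resize(np.clip(im[y-r:y+r,x-r:x+r].astype(float)*g,0,255).astype(np.uint8),(256,256),interpolation=cv2.INTER_CUBIC)
A=np.hstack([c(t,216,298,g=2),c(t,315,269,g=2),c(t,425,267,g=2)])
B=np.hstack([c(t,180,175,g=2),c(t,372,145,g=2),c(s,428,318,38)])
cv2.imwrite('pics/crop0.png',np.vstack([A,B]))
E
```

```text
(no output)
```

View pics/crop0.png

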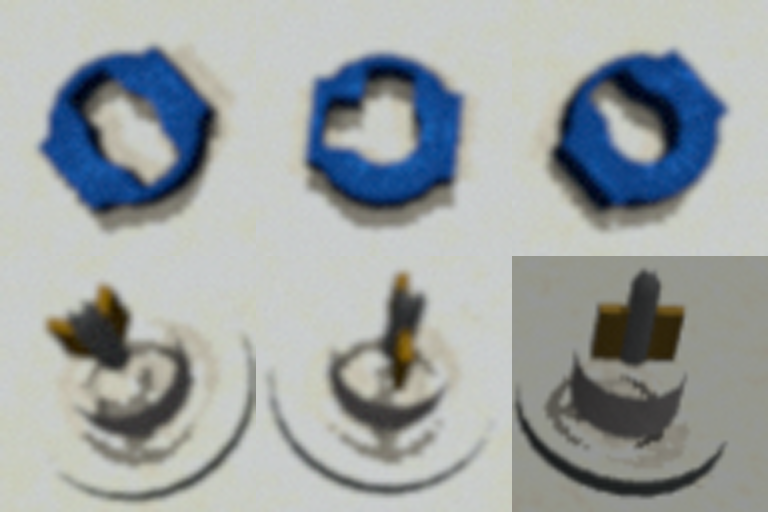

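```bash
cat > h.py <<'E'
from rig import env, monitor, eyes, ticket
import cv2, numpy as np
from scipy.spatial.transform import Rotation as Ro
def ori(phi): return np.array([np.pi*np.cos(phi/2),np.pi*np.sin(phi/2),0])
def snap(name):
    s=monitor.read_state(); p,d=eyes.grab_frame("wrist"); c=eyes.camera_params("wrist")
    cv2.imwrite(f"pics/{name}.png",p[:,:,::-1])
    T=np.eye(4); T[:3,:3]=Ro.from_rotvec(s['tcp_rot']).as_matrix(); T[:3,3]=s['position']
    np.savez(f"pics/{name}.npz",p=p,d=d,W=T@c['T_tool_cam'],K=c['K'],D=c['distortion'])
    return p
def cloud(name):
    z=np.load(f"pics/{name}.npz"); d=z['d']; v,u=np.mgrid[:480,:640]
    n=cv2.undistortPoints(np.stack([u,v],-1).reshape(-1,1,2).astype(np.float64),z['K'],z['D']).reshape(480,640,2)
    X=np.dstack([n[...,0]*d,n[...,1]*d,d]); W=z['W']
    return X@W[:3,:3].T+W[:3,3], z['p'], n, W
E
python3 - <<'E'
from h import *
for nm,p in [("wA",(440,75,210)),("wB",(500,60,210)),("wC",(600,30,240)),("wD",(640,40,260))]:
    env.goto(p,ori(np.pi)); snap(nm)
    for l in ["opposite_collar_center","corner_collar_center","opposite_post_seat","corner_post_seat"]:
        r=eyes.pinpoint("wrist",l); print(nm,l,[( [round(v) for v in q['centre']],round(q['score'],2)) for q in r])
s=monitor.read_state(); print(s['clock'],s['joint_pos'],s['position'])
E
```

```text
wA opposite_collar_center [([365, 53, 13], 0.81), ([445, 146, 16], 0.79), ([461, -2, 15], 0.24)]
wA corner_collar_center [([463, -1, 15], 0.7)]
wA opposite_post_seat []
wA corner_post_seat [([638, 178, 37], 0.87)]
wB opposite_collar_center [([442, 144, 16], 0.97), ([364, 53, 14], 0.91)]
wB corner_collar_center [([464, 1, 14], 0.59)]
wB opposite_post_seat [([650, -120, 35], 0.65)]
wB corner_post_seat []
wC opposite_collar_center [([444, 143, 16], 0.97)]
wC corner_collar_center [([461, -2, 14], 0.73)]
wC opposite_post_seat [([647, -120, 33], 0.56)]
wC corner_post_seat [([638, 175, 37], 0.59)]
wD opposite_collar_center []
wD corner_collar_center []
wD opposite_post_seat [([649, -117, 34], 0.63)]
wD corner_post_seat [([639, 175, 34], 0.68)]
5.1167 [-4.07476545e-02  5.00776244e-01  1.50006990e+00 -1.34049480e-05
  1.14166394e+00 -1.61138769e+00] [639.26814037  39.88870087 259.71897792]
```

View images.

```bash
python3 - <<'E'
import cv2,numpy as np
ims=[cv2.resize(cv2.imread(f'pics/w{k}.png'),(400,300)) for k in "ABCD"]
cv2.imwrite('pics/mosA.png',np.vstack([np.hstack(ims[:2]),np.hstack(ims[2:])]))
E
```

```text
(no output)
```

View pics/mosA.png

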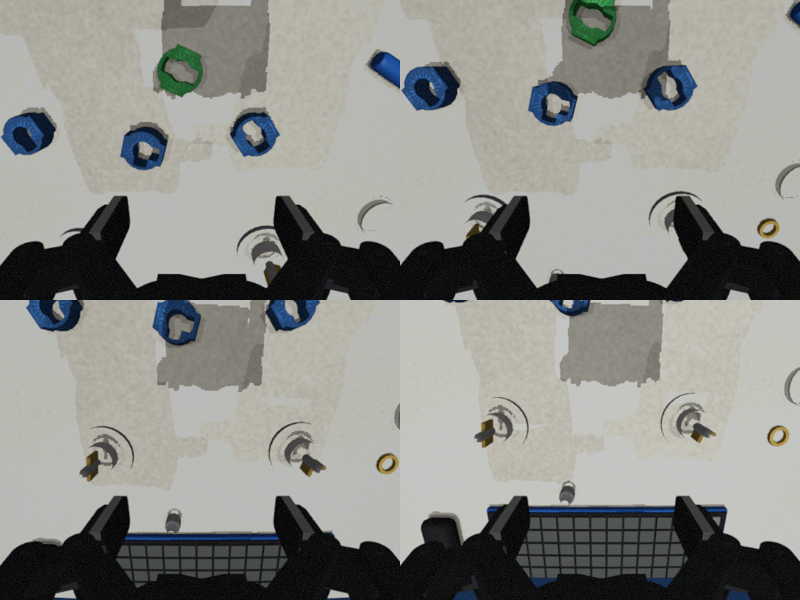

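View pics/wC.png

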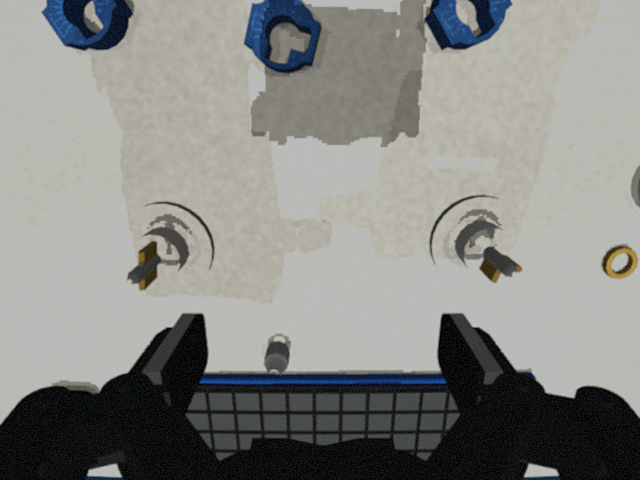

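```bash
python3 - <<'E'
from h import *
def ortho(names,cx,cy,zlo,zhi,colf,r=40,s=4):
    im=np.zeros((2*r*s,2*r*s,3),np.uint8); pts=[]
    for n in names:
        P,p,_,_=cloud(n); d=np.load(f'pics/{n}.npz')['d']
        m=(d>0)&(abs(P[...,0]-cx)<r)&(abs(P[...,1]-cy)<r)&(P[...,2]>zlo)&(P[...,2]<zhi)&colf(p.astype(int))
        Q=P[m]; pts.append(Q)
        for q,c in zip(Q,p[m]):
            # up=+x, left=+y
            cv2.circle(im,(int((cy+r-q[1])*s),int((cx+r-q[0])*s)),1,tuple(int(v) for v in c[::-1]),-1)
    cv2.line(im,(r*s-8,r*s),(r*s+8,r*s),(0,0,255));cv2.line(im,(r*s,r*s-8),(r*s,r*s+8),(0,0,255))
    return im,pts
blue=lambda p:(p[...,2]>p[...,0]+30)
gold=lambda p:(p[...,0]>p[...,2]+35)
anyc=lambda p:p[...,0]>=0
out=[]
for nm,(cx,cy) in dict(opp=(443,144),cor=(463,-1)).items():
    for v in ("wA","wB"):
        im,pts=ortho([v],cx,cy,25,36,blue); out.append(im)
        q=pts[0]; print(nm,v,len(q),'z pct',np.percentile(q[:,2],[5,50,95]).round(1))
        (c,r)=cv2.minEnclosingCircle(q[:,:2].astype(np.float32)); print(c,r, cv2.minAreaRect(q[:,:2].astype(np.float32)))
cv2.imwrite('pics/or1.png',cv2.resize(np.vstack([np.hstack(out[:2]),np.hstack(out[2:])]),(600,600)))
out=[]
for nm,(cx,cy) in dict(opp=(648,-118),cor=(639,176)).items():
    for v in ("wC","wD"):
        im,pts=ortho([v],cx,cy,28,100,anyc,r=35); out.append(im)
        for z0,z1,f,l in ((31,39,anyc,'shoulder'),(68,95,anyc,'pin'),(40,75,gold,'key')):
            _,q=ortho([v],cx,cy,z0,z1,f); q=q[0]
            print(nm,v,l,len(q),q.mean(0).round(1),np.percentile(q,[2,50,98],axis=0).round(1).tolist())
cv2.imwrite('pics/or2.png',cv2.resize(np.vstack([np.hstack(out[:2]),np.hstack(out[2:])]),(600,600)))
E
```

```text
opp wA 2290 z pct [29.  30.7 32. ]
(441.46746826171875, 145.27499389648438) 30.023963928222656 ((441.4435729980469, 145.47756958007812), (52.63032913208008, 53.404541015625), 33.843238830566406)
opp wB 2641 z pct [29.  30.7 31.9]
(441.8252258300781, 145.2869110107422) 30.769384384155273 ((441.79840087890625, 145.11761474609375), (52.64723587036133, 54.22878646850586), 34.55741882324219)
cor wA 2246 z pct [28.8 30.7 31.9]
(461.0007629394531, 0.3872877359390259) 30.132741928100586 ((460.5467834472656, 0.10931396484375), (54.0847053527832, 52.914371490478516), 74.74526977539062)
cor wB 2519 z pct [29.  30.7 32. ]
(460.92431640625, 0.1757974624633789) 30.287273406982422 ((461.14398193359375, -0.0577545166015625), (54.024375915527344, 52.64313507080078), 74.661865234375)
opp wC shoulder 170 [ 634.5 -107.7   34.5] [[621.8, -125.0, 31.3], [632.5, -108.6, 34.3], [659.7, -95.8, 38.9]]
opp wC pin 234 [ 642.4 -116.2   77.5] [[638.7, -121.8, 68.5], [642.0, -116.0, 78.2], [648.0, -112.7, 85.3]]
opp wC key 277 [ 640.1 -116.6   59.2] [[627.6, -121.3, 43.0], [635.0, -116.7, 62.8], [659.8, -113.8, 66
[... 254 characters left out ...]
   57.6] [[627.8, -120.5, 42.1], [636.8, -116.8, 60.2], [660.1, -114.0, 66.5]]
cor wC shoulder 170 [631.1 167.2  34.6] [[615.6, 155.7, 31.2], [631.8, 166.9, 34.4], [652.7, 189.3, 38.7]]
cor wC pin 228 [636.3 175.9  77.3] [[632.7, 172.8, 68.4], [635.9, 175.5, 77.6], [641.7, 181.6, 85.6]]
cor wC key 186 [647.3 176.2  59.3] [[641.1, 171.4, 41.1], [647.1, 173.6, 63.3], [653.3, 193.8, 66.9]]
cor wD shoulder 129 [632.6 165.7  34.5] [[615.9, 155.7, 31.3], [633.0, 163.7, 34.2], [652.7, 180.0, 38.5]]
cor wD pin 222 [636.7 175.8  77.9] [[632.3, 172.3, 68.5], [636.1, 175.3, 78.4], [642.8, 181.4, 85.2]]
cor wD key 216 [647.2 176.9  59.2] [[641.1, 171.2, 41.0], [647.2, 173.7, 64.1], [653.3, 194.0, 66.6]]
```

View pics/or1.png

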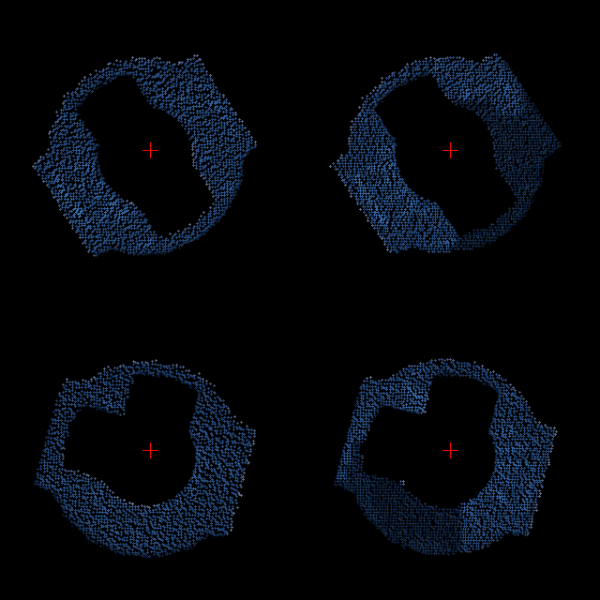

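View pics/or2.png

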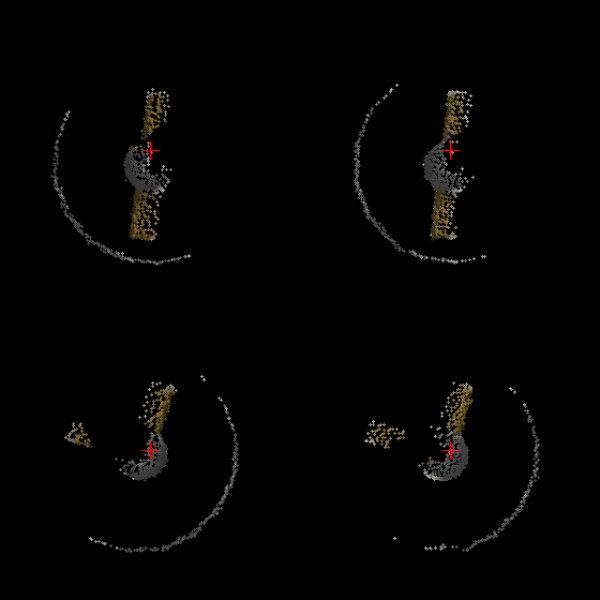

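```bash
python3 - <<'E'
from h import *
from scipy.optimize import least_squares
def get(n,cx,cy,z0,z1,r=40,gold=False):
    P,p,_,_=cloud(n); d=np.load(f'pics/{n}.npz')['d']; p=p.astype(int)
    m=(d>0)&(np.hypot(P[...,0]-cx,P[...,1]-cy)<r)&(P[...,2]>z0)&(P[...,2]<z1)
    if gold: m&=p[...,0]>p[...,2]+35
    return P[m]
for nm,(cx,cy),a0 in (("opp",(645,-118),0),("cor",(639,177),0)):
    for n in ("wC","wD"):
        q=get(n,cx,cy,20,34,30)
        q=q[np.hypot(q[:,0]-cx,q[:,1]-cy)>16]
        f=lambda c,r:np.hypot(q[:,0]-c[0],q[:,1]-c[1])-r
        c=least_squares(f,(cx,cy),args=(23,),loss='soft_l1').x
        c3=least_squares(lambda c:f(c,c[2]),(cx,cy,23),loss='soft_l1').x
        pq=get(n,cx,cy,67,78,15); cp=least_squares(lambda c:np.hypot(pq[:,0]-c[0],pq[:,1]-c[1])-6,(cx,cy),loss='soft_l1').x
        g=get(n,cx,cy,45,67,25,True)
        # two keys: fit center-line distance
        def kd(v):
            R=lambda a:np.stack([-np.sin(a),np.cos(a)])
            d1=(g[:,:2]-c)@R(v[0]); d2=(g[:,:2]-c)@R(v[0]+np.pi/2)
            e=lambda d:np.maximum(abs(d)-2.5,0)
            return e(d1) if nm=="opp" else np.minimum(e(d1),e(d2))
        best=min(np.linspace(-.5,.5,201),key=lambda a:np.sum(np.minimum(kd([a]),3)))
        print(nm,n,len(q),'shoulder',c.round(1),'free r',c3.round(1),'pin',cp.round(1),'yaw',round(best,3),
              cv2.fitLine(g[:,:2].astype(np.float32),cv2.DIST_HUBER,0,.01,.01).ravel().round(3))
        for w in (-.1,0,.1): print('   cost',w,round(float(np.sum(np.minimum(kd([best+w]),3))),1),end='')
        print()
for ps,name in (((441.7,145.2),.595),((460.9,0.1),-.267)):pass
E
```

```text
opp wC 347 shoulder [ 644.8 -118.8] free r [ 644.8 -118.8   23. ] pin [ 644.8 -119. ] yaw -0.145 [ 9.93000e-01 -1.21000e-01  6.40151e+02 -1.16374e+02]
   cost -0.1 77.0   cost 0 24.6   cost 0.1 108.9
opp wD 300 shoulder [ 644.7 -119. ] free r [ 644.4 -118.4   22.4] pin [ 644.4 -119.1] yaw -0.13 [ 9.93000e-01 -1.17000e-01  6.40516e+02 -1.16089e+02]
   cost -0.1 98.4   cost 0 30.9   cost 0.1 137.2
cor wC 340 shoulder [638.6 179. ] free r [638.5 178.9  22.9] pin [638.8 178.9] yaw -0.39 [ 3.49000e-01 -9.37000e-01  6.47302e+02  1.77235e+02]
   cost -0.1 29.6   cost 0 9.4   cost 0.1 65.6
cor wD 260 shoulder [638.5 178.8] free r [638.2 178.2  22.4] pin [638.3 178.5] yaw -0.395 [ 3.41000e-01 -9.40000e-01  6.46908e+02  1.77953e+02]
   cost -0.1 31.4   cost 0 9.0   cost 0.1 50.0
```

```bash
cat >> h.py <<'E'
def st(t=''):
    s=monitor.read_state(); print(t,round(s['clock'],2),s['position'].round(1),'F',s['ft_force'].round(1),'w',round(s['grip_width'],1))
    return s
E
python3 - <<'E'
from h import *
o=ori(np.pi+.595)
env.goto((441.7,145.2,110),o); st('above')
snap('pre1')
print('hit',env.move_linear((441.7,145.2,19),velocity=100,max_force=15)); st('down')
env.grip(40); st('grip')
env.move_linear((441.7,145.2,140),velocity=120); env.sleep(.2); st('up'); snap('g1')
E
```

```text
above 6.17 [443.1 145.1 110.6] F [0.2 0.1 0. ] w 85.2
hit False
down 7.28 [441.9 145.2  19.4] F [0.8 0.1 0.3] w 85.1
grip 7.7 [441.9 145.3  19.8] F [-0.8 -0.4 10.9] w 53.7
up 9.06 [441.5 145.2 139.5] F [-0.7  0.4 -0.2] w 53.1
```

View pics/g1.png

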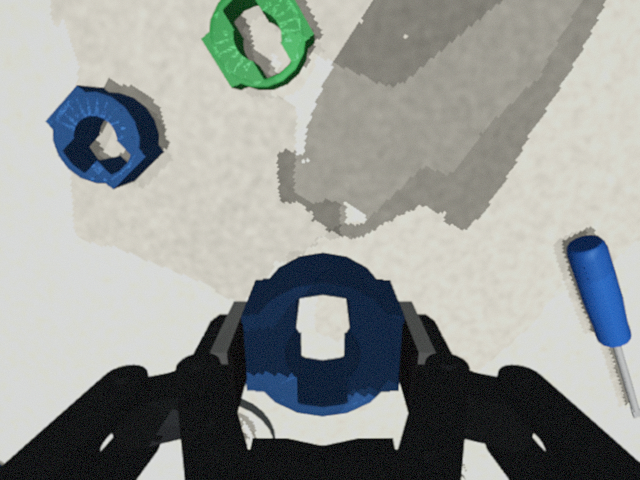

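```bash
cat >> h.py <<'E'
def inhand(name,s):
    P,p,_,W=cloud(name); d=np.load(f'pics/{name}.npz')['d']; p=p.astype(int)
    T=np.eye(4); T[:3,:3]=Ro.from_rotvec(s['tcp_rot']).as_matrix(); T[:3,3]=s['position']
    Q=(P-T[:3,3])@T[:3,:3]
    m=(d>0)&(np.abs(Q[...,0])<45)&(np.abs(Q[...,1])<32)&(Q[...,2]>-25)&(Q[...,2]<30)&(p[...,2]>p[...,0]+15)
    q=Q[m]; z=np.median(q[:,2]); print('n',len(q),'z',np.percentile(q[:,2],[5,50,95]).round(1))
    q=q[abs(q[:,2]-z)<4]
    print('x',np.percentile(q[:,0],[.5,99.5]).round(1),'y',np.percentile(q[:,1],[.5,99.5]).round(1),cv2.minEnclosingCircle(q[:,:2].astype(np.float32)))
E
python3 - <<'E'
from h import *
s=monitor.read_state(); inhand('g1',s)
env.goto((644.8,-118.9,140),ori(np.pi-.135)); env.sleep(.2); s=st('over'); snap('p1')
r=eyes.pinpoint("wrist","opposite_post_seat"); print([(np.round(q['centre']),q['score']) for q in r])
E
```

```text
n 17900 z [-11.6 -10.3  12.4]
x [-25.   26.6] y [-24.7  28.3] ((0.2016967386007309, 1.6750086545944214), 30.616342544555664)
over 10.57 [ 644.7 -117.7  140.3] F [ 0.2 -0.7 -1.7] w 53.0
[(array([ 650., -121.,   34.]), 0.92)]
```

View pics/p1.png

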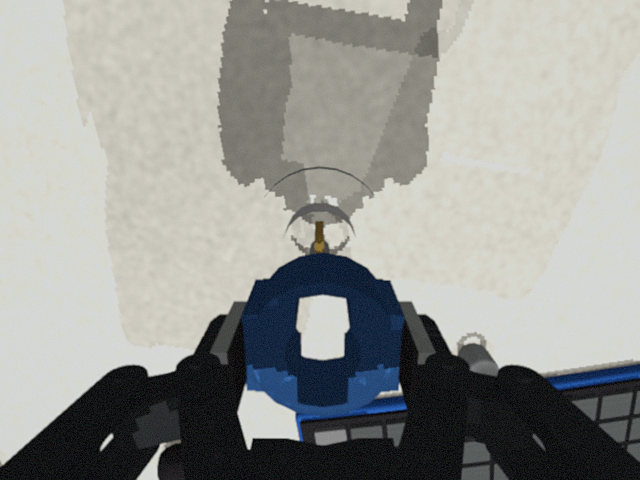

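```bash
python3 - <<'E'
from h import *
x,y=644.8,-119.6
print(env.move_linear((x,y,106),velocity=80,max_force=10)); st()
print(env.move_linear((x,y,62),velocity=50,max_force=10)); st()
print(env.move_linear((x,y,51),velocity=15,max_force=8)); st()
E
```

```text
False
 11.24 [ 644.8 -119.7  105.6] F [ 0.8 -0.3 -1.4] w 53.1
False
 12.28 [ 645.  -119.6   62.3] F [-0.1 -0.3 -1.3] w 52.6
True
 12.8 [ 644.8 -119.6   54.9] F [-1.6 -0.6  5.4] w 52.9
```

```bash
python3 - <<'E'
from h import *
env.grip(85); st('rel')
x,y=644.8,-119.6
env.move_linear((x,y,150),velocity=120,max_force=15); st('up')
env.goto((610,-119,170),ori(np.pi)); env.sleep(.1); st(); snap('c1'); p,d=eyes.grab_frame('side'); cv2.imwrite('pics/s1.png',p[:,:,::-1])
P,p,_,_=cloud('c1'); d=np.load('pics/c1.npz')['d']; p=p.astype(int)
m=(d>0)&(p[...,2]>p[...,0]+30)&(np.hypot(P[...,0]-645,P[...,1]+119)<40)&(P[...,2]>50)
q=P[m]; print(np.percentile(q[:,2],[5,50,95]).round(1)); A=np.c_[q[:,:2]-q[:,:2].mean(0),np.ones(len(q))]
q2=q[abs(q[:,2]-np.median(q[:,2]))<3]; A=np.c_[q2[:,:2]-q2[:,:2].mean(0),np.ones(len(q2))]; print('plane',np.linalg.lstsq(A,q2[:,2],rcond=None)[0],cv2.minAreaRect(q2[:,:2].astype(np.float32)))
E
```

```text
rel 13.22 [ 644.4 -119.5   54.2] F [0.  0.1 0.3] w 85.4
up 14.18 [ 644.5 -119.5  149.3] F [ 0.4  0.5 -0.4] w 84.8
 14.56 [ 610.3 -119.1  169.3] F [0.4 0.3 0.3] w 85.0
[56.1 65.7 66.8]
plane [ 2.74691745e-03 -6.15764860e-04  6.57348666e+01] ((643.5037841796875, -118.65313720703125), (53.386295318603516, 53.44826889038086), 82.25935363769531)
```

View pics/c1.png

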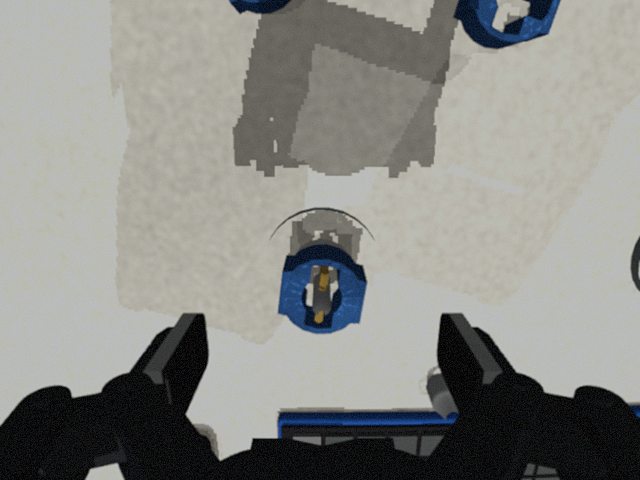

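View pics/s1.png

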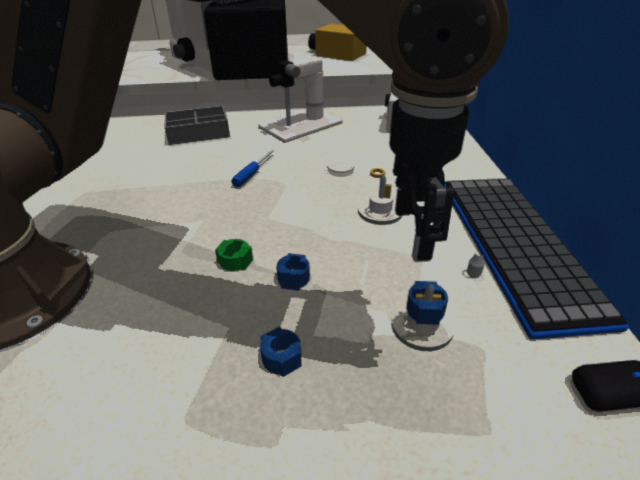

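The opposite collar, at pixel (323,290), sits flat. Its top measures 65.7 mm, carrying the same +0.7 mm offset seen on the bench, and both keys show in its slots. Next is the corner collar.

```bash
python3 - <<'E'
from h import *
o=ori(np.pi-.267); x,y=460.9,-0.5
env.goto((x,y,130),o); st('above'); snap('pre2')
print('hit',env.move_linear((x,y,19),velocity=110,max_force=15)); st('down')
env.grip(40); st('grip')
env.move_linear((x,y,140),velocity=130); env.sleep(.2); s=st('up'); snap('g2'); inhand('g2',s)
env.goto((638.6,178.1,140),ori(np.pi-.345)); env.sleep(.2); st('over'); snap('p2')
E
```

```text
above 15.46 [462.5  -0.9 130.3] F [0.9 0.3 0.2] w 85.2
hit False
down 16.67 [461.1  -0.6  19.4] F [-0.8 -0.4 -0.7] w 84.9
grip 17.07 [461.1  -0.5  19.8] F [-1.2 -1.4 10.7] w 53.1
up 18.35 [460.7  -0.5 139.4] F [0.5 0.2 0.1] w 52.8
n 19298 z [-11.7 -10.3  12.9]
x [-25.2  26.4] y [-26.1  27. ] ((-0.20873260498046875, 0.6628379821777344), 31.009660720825195)
over 19.59 [638.4 177.  140.3] F [-0.2 -0.3 -0.8] w 52.9
```

View pics/p2.png

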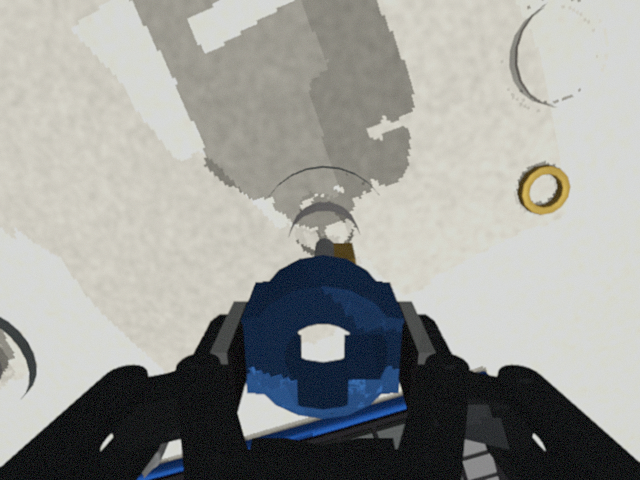

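```bash
python3 - <<'E'
from h import *
x,y=638.6,178.3
print(env.move_linear((x,y,106),velocity=80,max_force=10)); st()
print(env.move_linear((x,y,62),velocity=50,max_force=10)); st()
print(env.move_linear((x,y,51),velocity=15,max_force=8)); s=st()
if 53.5<s['position'][2]<56.5:
    env.grip(85); st('rel')
    env.move_linear((x,y,150),velocity=120,max_force=15); st('up')
    env.goto((600,175,180),ori(np.pi)); env.sleep(.1); st(); snap('c2'); p,d=eyes.grab_frame('side'); cv2.imwrite('pics/s2.png',p[:,:,::-1])
    P,p,_,_=cloud('c2'); d=np.load('pics/c2.npz')['d']; p=p.astype(int)
    m=(d>0)&(p[...,2]>p[...,0]+30)&(np.hypot(P[...,0]-638,P[...,1]-179)<40)&(P[...,2]>50)
    q=P[m]; print(np.percentile(q[:,2],[5,50,95]).round(1))
    q2=q[abs(q[:,2]-np.median(q[:,2]))<3]; A=np.c_[q2[:,:2]-q2[:,:2].mean(0),np.ones(len(q2))]; print('plane',np.linalg.lstsq(A,q2[:,2],rcond=None)[0],cv2.minAreaRect(q2[:,:2].astype(np.float32)))
    a=cv2.imread('pics/c2.png'); b=cv2.imread('pics/s2.png')
    cv2.imwrite('pics/fin.png',np.vstack([np.hstack([cv2.resize(a,(400,300)),cv2.resize(b,(400,300))]),np.hstack([cv2.resize(a[220:370,220:420],(400,300)),cv2.resize(b[160:340,350:590],(400,300))])]))
E
```

```text
False
 20.22 [638.6 178.3 105.6] F [-0.1  0.1 -1. ] w 53.4
False
 21.25 [638.8 178.3  62.3] F [-0.6 -0.6 -1.3] w 53.1
True
 21.77 [638.6 178.3  54.9] F [-0.4  0.7  6.4] w 52.9
rel 22.2 [638.2 178.2  54.2] F [ 0.  -0.6 -0.7] w 84.8
up 23.15 [638.2 178.2 149.2] F [ 0.4  0.4 -0.5] w 85.3
 23.67 [600.5 175.  178.9] F [ 0.1 -0.1  0.1] w 85.0
[55.6 65.7 66.9]
plane [-2.21644155e-03 -1.20960488e-03  6.57611614e+01] ((638.6865234375, 178.56813049316406), (53.74772262573242, 54.009422302246094), 70.45663452148438)
```

View pics/fin.png

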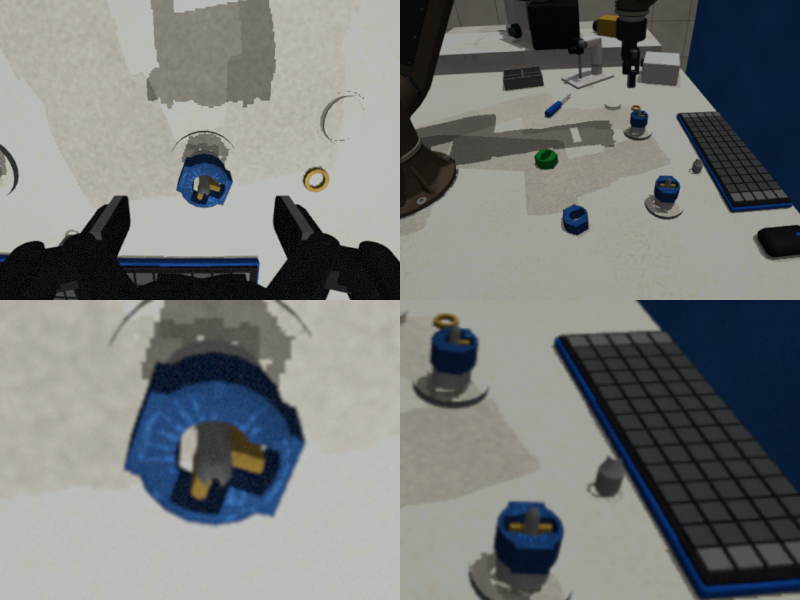

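Both collars are home. The keys show in the slots, both tops measure 65.7 mm, and the gripper is clear of everything.

```bash
python3 - <<'E'
from h import *
ticket.job_done(); st()
E
```

```text
the job is handed in; nothing more can be done
the job is handed in; nothing more can be done
```

Both collars are on their posts and the job is handed in. I placed the opposite-slot collar first at (645, -119), then the right-angle collar at (639, 179). The single-slot and green collars were not touched.

- **Seating:** each collar met its shoulder with the TCP at 54.9 mm, against about 54.6 mm expected. After release both tops measured 65.7 mm and level. That matches 65 mm plus the +0.7 mm offset I saw for the collars on the bench.
- **Fit:** in the last pictures the brass keys stand in the slots of both collars.
- **Limits:** the last clock reading before hand-in was 23.7 s. The readings I took showed at most about 11 N at the wrist, when the gripper closed on each collar.
- **Disagreements:**
  - The networks' points for the opposite post differed from my fit by up to 5 mm; I used my fit from the depth images.
  - My yaw fit for the corner post gave -0.39 rad, outside the stated ±0.35, so I used -0.345.
  - The wrist camera seems to be about 1 mm off sideways, and I allowed for 0.6 to 0.7 mm of it.

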